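Swap the snap-in battery from the charger to the engraver's power unit

ROBOT

A 7-joint arm with a two-finger parallel gripper is mounted at the origin on the work surface. World frame = base frame: x ahead of the robot, y to its left, z up, the work surface at z = 0. Lengths are in m, angles in degrees, forces in N, time in s.
With the tool pointing down it reaches from about 0.425 to 1.025 m from the base axis. Payload 9.4 kg.
Tool frame: the origin (TCP) lies midway between the tips of the shut fingers; the grasp point (between the pads) lies 19 mm behind it; z points along the fingers, y is the line along which they close (so a half turn about z gives the same grasp; the last joint's range is limited). The gripper opens to 93 mm and grips with 3 to 60 N. Pads are 15 mm wide; open, the fingers measure 128 mm over their backs; the gripper's body (75 mm by 188 mm) begins 65 mm behind the grasp point.
Start: joints at [72.496, 34.337, -0.143, 91.639, 0.103, 54.024, -4.572], TCP at [0.164, -0.706, 0.219] pointing down, gripper open.
Joint ranges: [-147.43, 147.43], [-19.82, 112.94], [-74.19, 73.91], [6.32, 146.72], [-59.91, 239.91], [6.04, 106.73], [-150.56, 150.56]. Speed limits (degrees/s): [127.2, 127.2, 172.46, 172.46, 180, 180, 180].

INTERFACE

Orientations are given as [roll, pitch, yaw] about the fixed x, y, z axes, in that order (R = Rz(yaw) Ry(pitch) Rx(roll)).
In Python, from plant import r gives the robot as it stands. The module is installed in compiled form; this text tells all that it offers.
- The arm moves only by the tool step_arm, never from a script. Its argument "commands" is a list of rows, each a list of 7 numbers: the turn, a rotation vector about the world's x, y, z in rad, then the shift along the world's x, y, z in mm, then the closure, from -1 (fully open) to 1 (shut). In form: [[wx, wy, wz, dx, dy, dz, grip], ...]. A call has 1 to 12 rows; each row shifts and turns the commanded pose from where the row before left it; what a row does not reach is not made up. A row lasts 1/12 s, in which the tool goes at most 41.7 mm and 7.16 degrees, less where a joint would pass 70% of its speed; a pose out of reach is approached as far as the arm can. A call is refused whole if a number of a shift passes 41.7 or a number of a turn 0.125, either way. A call with a gripper value outside its range is refused whole. The fingers move at their own pace and stop on an object; "grip_force" is the grip in N (left out, the last holds). Time passes only in rows, so rows that do not move let the fingers close. It gives the time, the measured TCP pose, the force, the opening and the grip force at its end, in the units of the state.
- r.observe(): the state, without advancing time (a new reading comes with each control period).
- r.snapshot(name): name is "scene" or "top" or "wrist"; returns a dict with "frame" (480x640x3 uint8, red, green, blue), "camera_matrix" (3x3 intrinsics, pixels), "origin" and "orientation" of the camera in the world. Camera axes: x right, y down, z forward; pixel columns grow to the right and rows downward; lengths in m; the calibration is good to about 2 mm. The wrist camera is an equidistant fisheye: a pixel r from the principal point sees the ray r / f radians off the axis. A picture is of the moment at which its call begins. There is no depth.
- r.sign_off(): hands the job in; it is judged then, once.
The state is a dict: "time_s": time; "joint_positions": joint angles; "qvel": joint speeds; "joint_efforts": joint torques, N m; "tool_pos": TCP position; "tcp_rot": TCP orientation; "force": force on the tool from outside, world axes, zero at the start; "wrist_torque": the same for the moment, N m; "gripper_width": finger opening in m; "grip_force": force on a finger pad.
Only numpy, scipy, OpenCV 4.12 (cv2) and the standard library are available. Lean on these libraries where they do the work, as an engineer would, in place of code of your own. Each camera call takes 0.05 s, during which the arm holds its last target. There are 200 camera calls.

TASK

Take the charged battery pack out of the black charging dock: pinch its sprung snap tab in and lift the pack straight out while the tab is held in. Then feel it into the empty bay of the grey engraver power unit, upright, tab on the side of the bay's window, push it fully home and let go so that the tab springs out under the lip. Pinch and push gently, never force the pack or the bays, and leave the other things on the bench alone.

Things in the scene. Friction and masses are not known exactly. Their poses are not given: they have to be found in the camera images.
- pack_center (a point): centre of the grey battery pack, an upright block 40 (x) x 36 (y) x 95 (z) mm, about 0.16 kg (varies). z points up out of its top; x points to the side that carries the sprung tab. Its bottom is 47.5 mm below this point. At the start it stands latched in the dock's bay. Friction about 0.6 (varies)
- tab_face (a point): middle of the outer face of the tab's black button, moving with it. Button 22 mm wide (y) x 28 mm tall (z), centre 72 mm above the pack's bottom, 7 mm proud of the pack's +x face at rest, 1 mm fully pressed; all the tab that shows above the bay. Pinch it against the plain -x face oppo 47 mm across both at rest, 41 mm fully pressed
- tab_nub (a point): outer face of the tab's catch: a square nub 20 mm wide, 18 to 26 mm above the pack's bottom, one piece with the button; 5 mm proud of the +x face at rest, 1 mm inside it when fully pressed. It catches under the bay's lip and does not ride over it unaided: hold the tab in both to take the pack out and to put it in
- tab (a joint): how far the tab is pressed in, m: 0 at rest (sprung out), 0.006 fully in. Spring: about 2 N to start moving, 11 N fully in; a pinch of 15 to 20 N holds it in and carries the pack, over 30 N harms the pack. The nub is free of the lip beyond about 0.0045
- dock: black charging dock, fixed to the bench: base 84 x 84 x 10 mm, the bay in its middle; origin at the underside's centre, z up, x towards the bay's window: the pack sits with its x along this x. Top of the bay 48 mm above the origin
- dock_bay (a point): centre of the bay's floor in the dock, 10 mm above the bench. The bay is 36 mm deep with a 2 mm bevelled lead-in above (1.5 mm wide), and leaves 1.2 mm all round the pack. Its +x wall is a window under a lip (underside 28 mm above the floor) that holds the nub. Two sprung contacts in the y walls, 16 mm above the floor, rub on the pack: sliding it takes 3 to 8 N
- unit: engraver power unit, fixed to the bench: grey control box 85 x 110 mm with three black knobs (54 mm above the bench) and, beside it on its +x side, a grey bay. Origin on the bench under the bay's nominal centre, z up, x towards the bay's window; control box 34 to 119 mm towards -x. The bay is an insert screwed down up to 6 mm off this centre in x and in y: see or feel where it is
- unit_floor (a point): the bay's nominal centre at floor height (10 mm above the bench). The bay is just like the dock's (36 mm deep, 1.5 mm bevel, 1.2 mm play, window, lip, sprung contacts). A pack fully home has its centre 47.5 mm above this height and its x along the unit's x. It does not sink home by its own weight; the tab can spring out into the window only within 2 mm of the floor
- blank: bystander: brass plate 60 x 30 x 6 mm lying between dock and unit
- hammer: bystander: small hammer 200 mm long lying beyond them
- graver: bystander: graver with handle, 140 mm long, lying
- stone: bystander: grey sharpening stone 120 x 45 x 22 mm
- jar: bystander: amber jar with steel lid, 52 mm across, 60 mm tall
- spare: bystander: flat grey spare pack 55 x 32 x 20 mm, lying, without a tab
Not all that is in view belongs to the job. Leave any purple or white look-alike of the part that bears pack_center alone.

How it is judged:
By the outcome, as a careful person would: the job done as asked, in the order asked, and still so for the second after the job is handed in, with the robot touching nothing.
It also fails if it takes over 72 s, if anything falls off the work surface, if the arm or the gripper's body presses on something with over 40 N, if the wrist force passes 120 N, or if a joint passes its speed limit or range.

## Working session

There is one attempt and no reset: what is moved stays moved. The work goes in short steps, Python scripts to look and compute and a tool call to move; the robot and the scene stay as the last step left them, time stands still between calls to the robot, and variables do not carry over. Pictures are saved under pics/ and viewed, at most 10 in all, crops included, and the job is handed in when it is done.

Besides the shell and the picture viewer there is one more tool, called as name(argument=value, ...), one argument or row to a line, values as JSON. step_arm: Moves the arm, as the interface text tells. Its arguments: {"type":"object","properties":{"commands":{"type":"array"},"grip_force":{"type":"number"}},"required":["commands"]}

```bash
mkdir -p pics
cat > h.py <<'E'
import numpy as np,cv2
from plant import r
def snap(n,f=None):
    s=r.snapshot(n)
    if f: cv2.imwrite('pics/'+f,cv2.cvtColor(s['frame'],cv2.COLOR_RGB2BGR))
    return s
def Rm(s):
    from scipy.spatial.transform import Rotation as R
    o=np.array(s['orientation'],float)
    if o.shape==(3,3): return o
    return R.from_euler('xyz',o,degrees=True).as_matrix() if o.size==3 else R.from_quat(o).as_matrix()
def ray(s,u,v,fish=False):
    K=np.array(s['camera_matrix']);x=(u-K[0,2])/K[0,0];y=(v-K[1,2])/K[1,1]
    if fish:
        t=np.hypot(x,y);k=np.sin(t)/t if t>1e-9 else 1;d=np.array([x*k,y*k,np.cos(t)])
    else: d=np.array([x,y,1.])
    return np.array(s['origin']),Rm(s)@d
def onz(s,u,v,z,fish=False):
    o,d=ray(s,u,v,fish);return o+d*(z-o[2])/d[2]
E
python3 - <<'E'
from h import *
a=snap('top','top1.png');b=snap('scene','scene1.png');w=snap('wrist','wrist1.png')
for s in(a,b,w):print(s['origin'],s['orientation'],np.array(s['camera_matrix']).tolist())
print(r.observe())
E
```

```text
[ 0.48647229 -0.00561313  1.23136919] [-175.54670142    0.95910629  -89.2934507 ] [[552.9867335875632, 0.0, 319.5474093604702], [0.0, 552.9867335875632, 243.73034651979572], [0.0, 0.0, 1.0]]
[1.13793981 0.75586468 1.46072157] [-145.57583016   -0.49308098  146.37372022] [[623.8032444534145, 0.0, 324.7868253528959], [0.0, 623.8032444534145, 226.91992753969848], [0.0, 0.0, 1.0]]
[ 0.23980256 -0.68834834  0.38449   ] [ 1.63907516e+02  1.39219020e-01 -7.68975624e+01] [[371.64829954431775, 0.0, 324.59147500396347], [0.0, 371.64829954431775, 239.60533025413963], [0.0, 0.0, 1.0]]
{'time_s': 0.15, 'joint_positions': array([72.49512016, 34.37477986, -0.14673631, 91.66995915,  0.10332225,
       54.02280112, -4.57439401]), 'qvel': array([ 0.01153521, -0.105825  ,  0.04897983, -0.14633579,  0.10510692,
       -0.06372852,  0.0201449 ]), 'joint_efforts': array([ 3.73848423e-03, -7.65590644e+01,  1.49921369e+00, -2.52565438e+01,
       -5.23422018e-02,  1.48215989e-02,  1.48356739e-04]), 'tool_pos': array([ 0.16436927, -0.7057512 ,  0.21795086]), 'tcp_rot': array([-1.79932861e+02,  6.06821219e-03,  1.31123960e+01]), 'force': array([0.2707723 , 0.88309517, 0.31701949]), 'wrist_torque': array([-0.05027984, -0.02585041, -0.01847468]), 'grip_force': 0.0, 'gripper_width': 0.09290208593574519}
```

View pics/top1.png

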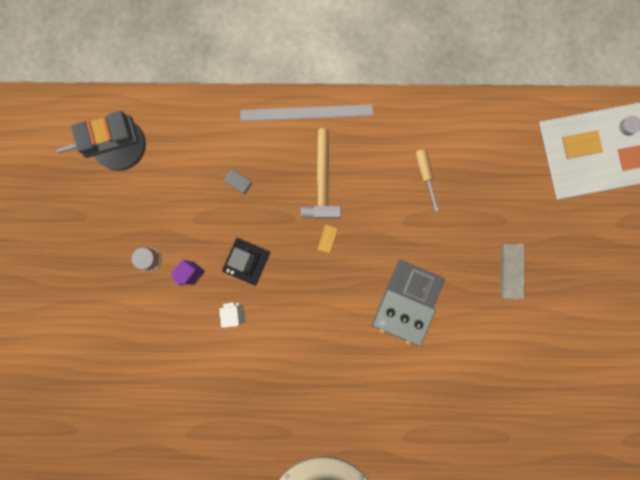

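View pics/scene1.png

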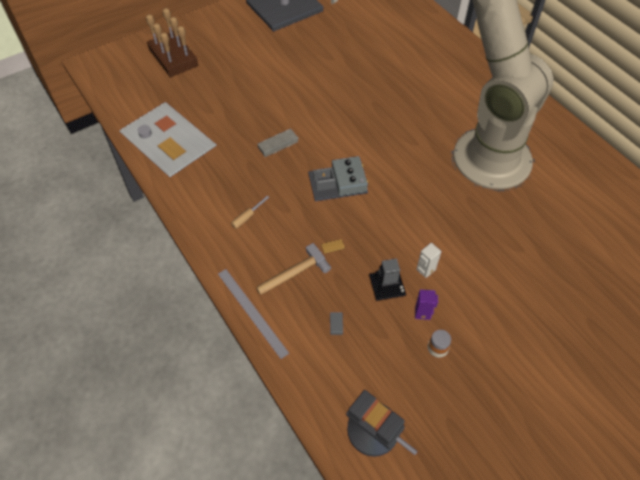

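The top view shows the black dock at about (246,261) holding the pack, and the grey unit at about (410,303) with its bay at (420,286) and knobs towards the robot. The look-alikes are at (186,272) (purple) and (231,315) (white). I'll zoom in next.

Run:
```python
import cv2,numpy as np
t=cv2.imread('pics/top1.png');s=cv2.imread('pics/scene1.png')
def c(i,x,y,w=50,h=38):return cv2.resize(i[y-h:y+h,x-w:x+w],(400,300),interpolation=cv2.INTER_CUBIC)
o=np.vstack([np.hstack([c(t,246,261),c(t,410,303)]),np.hstack([c(s,390,278),c(s,340,180)])])
cv2.imwrite('pics/c1.png',o)
```

```text
(no output)
```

View pics/c1.png

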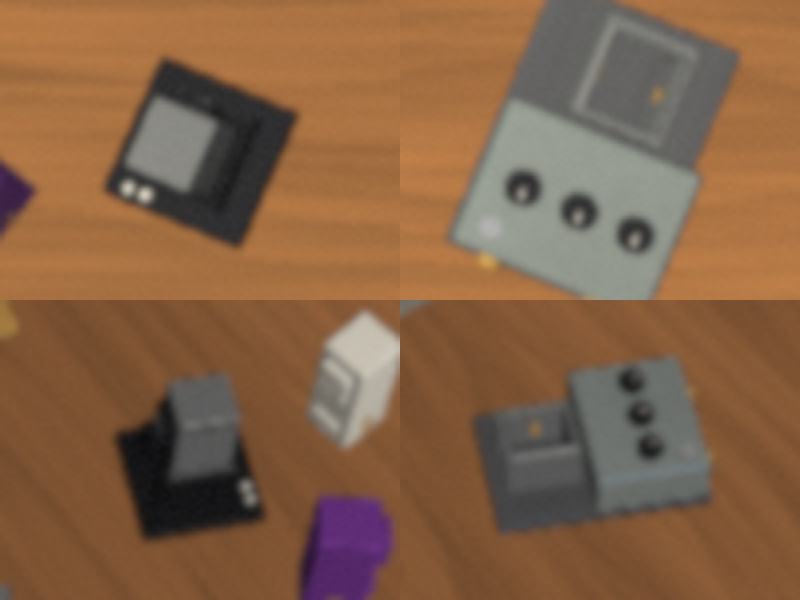

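The crop shows the grey pack top in the dock at crop (170,143), with its tab on the right side, so dock x is near world -y. The bay rim in the unit is centred at about crop (635,82), and the window side is up, at roughly +x in the world.

Run:
```python
from h import *
a=snap('top')
def P(cs,ox,oy,z): return np.array([onz(a,ox+u/4,oy+v/3.947,z)[:2] for u,v in cs])
def ang(p,q): d=q-p;return np.degrees(np.arctan2(d[1],d[0]))
b=P([(165,60),(297,115),(238,245),(107,190)],196,223,.01);print('dock',b.mean(0),ang(b[0],b[1]),ang(b[3],b[2]))
p=P([(155,97),(222,118),(188,192),(125,168)],196,223,.105);print('pack',p.mean(0),ang(p[0],p[1]),ang(p[3],p[2]))
i=P([(613,15),(698,50),(660,147),(572,110)],260,265,.048);print('ins',i,i.mean(0))
u=P([(450,240),(512,98),(700,178)],260,265,.04);print('box',u,ang(u[0],u[1]),ang(u[1],u[2])+90)
```

```text
dock [0.53988119 0.17748915] -112.18110455992618 -112.16665597759186
pack [0.54002026 0.17831065] -106.91091170245558 -110.28234940110757
ins [[ 0.52696547 -0.18522519]
 [ 0.5086253  -0.23032962]
 [ 0.45630719 -0.21003926]
 [ 0.47554505 -0.1634469 ]] [ 0.49186075 -0.19726024]
box [[ 0.40466682 -0.09965663]
 [ 0.48156015 -0.13244516]
 [ 0.439701   -0.23265271]] -23.094163465438836 -22.67149101633096
```

step_arm(
  commands=[
    [0,0,-0.05,24,31,2.5,-1],
    [0,0,-0.05,24,31,2.5,-1],
    [0,0,-0.05,24,31,2.5,-1],
    [0,0,-0.05,24,31,2.5,-1],
    [0,0,-0.05,24,31,2.5,-1],
    [0,0,-0.05,24,31,2.5,-1],
    [0,0,-0.05,24,31,2.5,-1],
    [0,0,-0.05,24,31,2.5,-1],
    [0,0,-0.05,24,31,2.5,-1],
    [0,0,-0.05,24,31,2.5,-1],
    [0,0,-0.05,24,31,2.5,-1],
    [0,0,-0.05,24,31,2.5,-1],
  ],
)

```text
time_s: 1.2
tool_pos: [0.4533, -0.3324, 0.2488]
tcp_rot: [-180.0, -0.0, -21.4]
force: [0.7, -0.9, 0.3]
gripper_width: 0.093
grip_force: 0.0
```

step_arm(
  commands=[
    [0,0,0,0,32,0,-1],
    [0,0,0,0,32,0,-1],
    [0,0,0,0,32,0,-1],
    [0,0,0,0,32,0,-1],
    [0,0,0,0,0,0,-1],
    [0,0,0,0,0,0,-1],
  ],
)

```text
time_s: 1.7
tool_pos: [0.4527, -0.2045, 0.2488]
tcp_rot: [-180.0, -0.0, -21.1]
force: [-0.4, -0.5, 0.5]
gripper_width: 0.0929
grip_force: 0.0
```

```bash
cat >> h.py <<'E'
def proj(s,p):
    K=np.array(s['camera_matrix']);c=Rm(s).T@(np.array(p)-np.array(s['origin']))
    t=np.arctan2(np.hypot(c[0],c[1]),c[2]);n=np.hypot(c[0],c[1])
    return K[0,2]+K[0,0]*t*c[0]/n,K[1,2]+K[1,1]*t*c[1]/n
def save(s,f):
    import pickle;pickle.dump(s,open('pics/'+f+'.pkl','wb'))
def rect(s,c,yaw,z,n=500,h=.06):
    """resample fisheye onto world plane z: image right = local +x, image up = local +y, h half-size"""
    g=np.linspace(-h,h,n);X,Y=np.meshgrid(g,-g);a=np.radians(yaw)
    W=np.stack([c[0]+np.cos(a)*X-np.sin(a)*Y,c[1]+np.sin(a)*X+np.cos(a)*Y,np.full_like(X,z)],-1)
    q=(W-np.array(s['origin']))@Rm(s);m=np.hypot(q[...,0],q[...,1]);t=np.arctan2(m,q[...,2]);K=np.array(s['camera_matrix'])
    return cv2.remap(s['frame'][...,::-1].copy(),(K[0,2]+K[0,0]*t*q[...,0]/m).astype('f4'),(K[1,2]+K[1,1]*t*q[...,1]/m).astype('f4'),cv2.INTER_CUBIC)
E
python3 - <<'E'
from h import *
w=snap('wrist','wu.png');save(w,'wu');print(w['origin'],w['orientation'],r.observe()['tool_pos'],r.observe()['joint_positions'])
print(proj(w,(.492,-.197,.048)))
E
```

```text
[ 0.52490397 -0.23216012  0.41546886] [ 1.63887114e+02  6.78302095e-02 -1.11072017e+02] [ 0.45259865 -0.20600537  0.24883167] [ 13.69445025  16.51699613   5.41317888 119.24813178  -2.18763018
  44.3007333  -90.74536266]
(np.float64(303.88742719247045), np.float64(178.78559870328445))
```

View pics/wu.png

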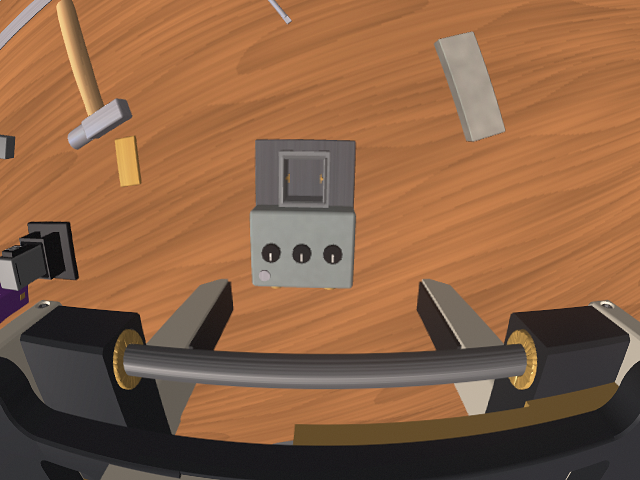

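step_arm(
  commands=[
    [0,0,0,3.5,33.5,0,-1],
    [0,0,0,3.5,33.5,0,-1],
    [0,0,0,3.5,33.5,0,-1],
    [0,0,0,3.5,33.5,0,-1],
    [0,0,0,3.5,33.5,0,-1],
    [0,0,0,3.5,33.5,0,-1],
    [0,0,0,3.5,33.5,0,-1],
    [0,0,0,3.5,33.5,0,-1],
    [0,0,0,3.5,33.5,0,-1],
    [0,0,0,3.5,33.5,0,-1],
    [0,0,0,3.5,33.5,0,-1],
    [0,0,-0.016,3.5,33.5,0,-1],
  ],
)

```text
time_s: 2.75
tool_pos: [0.4956, 0.1961, 0.2486]
tcp_rot: [180.0, -0.0, -22.3]
force: [-0.3, -0.5, -0.2]
gripper_width: 0.0927
grip_force: 0.0
```

step_arm(
  commands=[
    [0,0,0,0,0,0,-1],
    [0,0,0,0,0,0,-1],
  ],
)

```text
time_s: 2.92
tool_pos: [0.4953, 0.1966, 0.2482]
tcp_rot: [180.0, 0.0, -22.1]
force: [0.9, 0.2, 0.8]
gripper_width: 0.0931
grip_force: 0.0
```

Run:
```python
from h import *
import pickle
w=snap('wrist','wd.png');save(w,'wd');o=r.observe();print(w['origin'],w['orientation'],o['tool_pos'],o['tcp_rot'],o['joint_positions'])
u=pickle.load(open('pics/wu.pkl','rb'))
A=rect(u,(.49,-.197),-22.9,.048,400,.05);B=rect(w,(.54,.178),-112.2,.105,400,.05);C=rect(w,(.54,.178),-112.2,.010,400,.05)
cv2.imwrite('pics/c2.png',np.hstack([A,B]));cv2.imwrite('pics/c3.png',C)
```

```text
[0.56705125 0.16767295 0.41485089] [ 1.63875554e+02  4.20522301e-02 -1.12113750e+02] [0.495099   0.19493014 0.24823922] [ 1.7995179e+02  2.4371600e-03 -2.2220473e+01] [ -26.18865102   19.09955589   -1.89019121  114.88563267    0.89897491
   46.06657482 -140.81951279]
```

View pics/c2.png

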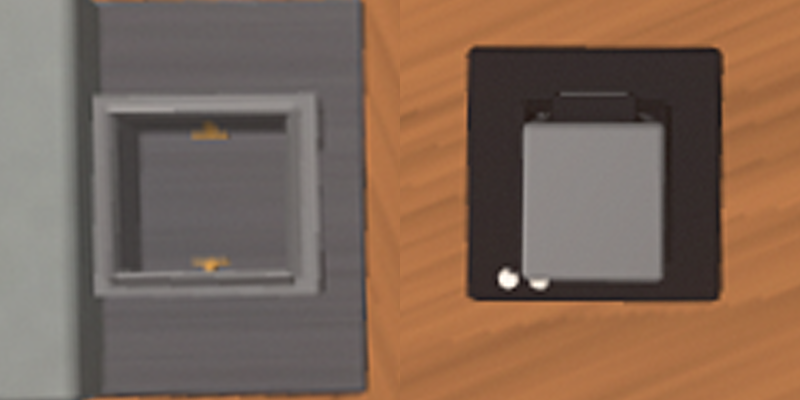

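The rectified views show that the pack's 40 mm side and its tab (595,107) point along yaw of about -22° in the world, not -112° as I first thought. The unit's bay has its lip on the right, also at about -23°. I'll turn the tool by +90° and refine the edges numerically.

step_arm(
  commands=[
    [0,0,0.12,3.8,-1.3,0,-1],
    [0,0,0.12,3.8,-1.3,0,-1],
    [0,0,0.12,3.8,-1.3,0,-1],
    [0,0,0.12,3.8,-1.3,0,-1],
    [0,0,0.12,3.8,-1.3,0,-1],
    [0,0,0.12,3.8,-1.3,0,-1],
    [0,0,0.12,3.8,-1.3,0,-1],
    [0,0,0.12,3.8,-1.3,0,-1],
    [0,0,0.12,3.8,-1.3,0,-1],
    [0,0,0.12,3.8,-1.3,0,-1],
    [0,0,0.12,3.8,-1.3,0,-1],
    [0,0,0.12,3.8,-1.3,0,-1],
  ],
)

```text
time_s: 3.97
tool_pos: [0.5408, 0.1772, 0.2485]
tcp_rot: [180.0, 0.1, 60.5]
force: [-0.1, -0.1, 0.1]
gripper_width: 0.093
grip_force: 0.0
```

step_arm(
  commands=[
    [0,0,0.12,0,0,-30,-1],
    [0,0,0,0,0,-30,-1],
    [0,0,0,0,0,0,-1],
    [0,0,0,0,0,0,-1],
  ],
)

```text
time_s: 4.3
tool_pos: [0.5397, 0.1778, 0.1879]
tcp_rot: [-179.9, 0.2, 67.0]
force: [0.3, -0.0, 0.1]
gripper_width: 0.0933
grip_force: 0.0
```

Run:
```python
from h import *
import pickle
o=r.observe();print(o['tool_pos'],o['tcp_rot'],o['joint_positions'][6])
w=snap('wrist');save(w,'wd2')
C=cv2.imread('pics/c3.png');m=(C.max(2)<75).astype('u1');cs=max(cv2.findContours(m,0,2)[0],key=cv2.contourArea);print('dock base',cv2.minAreaRect(cs))
u=pickle.load(open('pics/wu.pkl','rb'));A=cv2.cvtColor(rect(u,(.49,-.197),-22.9,.048,400,.05),6).astype(int)
print('x',A[180:220].mean(0).astype(int)[80:330:2].tolist());print('y',A[:,150:185].mean(1).astype(int)[85:310:2].tolist())
D=rect(w,(.5403,.1796),-22.2,.105,400,.05);F=rect(u,(.51,-.205),-22.9,.03,400,.07)
cv2.imwrite('pics/c4.png',np.hstack([D,cv2.resize(w['frame'][...,::-1],(400,300))[:400].copy() if 0 else cv2.copyMakeBorder(cv2.resize(w['frame'][...,::-1],(400,300)),0,100,0,0,0)]))
```

```text
[0.53972517 0.17779339 0.18786008] [-1.79886460e+02  1.67458939e-01  6.69986317e+01] -62.18215440621868
dock base ((193.20489501953125, 201.49203491210938), (330.91815185546875, 330.0500793457031), 0.1989428848028183)
x [74, 72, 74, 73, 72, 79, 92, 109, 122, 130, 128, 126, 124, 119, 114, 105, 95, 86, 83, 76, 68, 62, 63, 64, 65, 64, 64, 63, 60, 65, 79, 92, 97, 99, 98, 97, 97, 97, 97, 97, 97, 97, 97, 97, 97, 98, 97, 97, 97, 97, 97, 97, 97, 97, 97, 97, 97, 97, 97, 97, 97, 97, 97, 97, 97, 97, 97, 97, 97, 97, 97, 97, 97, 98, 98, 97, 97, 98, 97, 98, 98, 98, 98, 98, 98, 98, 98, 98, 98, 98, 98, 98, 98, 98, 98, 98, 98, 97, 98, 98, 97, 98, 99, 101, 103, 104, 107, 109, 107, 109, 116, 125, 130, 133, 134, 134, 137, 134, 124, 110, 96, 90, 94, 99, 99]
y [98, 97, 96, 98, 104, 118, 132, 139, 137, 142, 148, 154, 153, 128, 94, 70, 65, 60, 60, 57, 55, 58, 64, 75, 84, 95, 101, 103, 101, 100, 100, 100, 100, 99, 97, 96, 97, 96, 96, 96, 96, 97, 98, 98, 98, 98, 97, 97, 96, 97, 98, 98, 97, 97, 96, 96, 96, 96, 97, 97, 97, 97, 98, 98, 98, 98, 98, 98, 98, 97, 97, 96, 95, 94, 94, 94, 96, 96, 95, 94, 94, 94, 94, 93, 93, 94, 95, 96, 97, 97, 98, 98, 102, 119, 136, 129, 108, 94, 88, 90, 99, 113, 125, 128, 123, 115, 106, 99, 96, 96, 98, 97, 96]
```

View pics/c4.png

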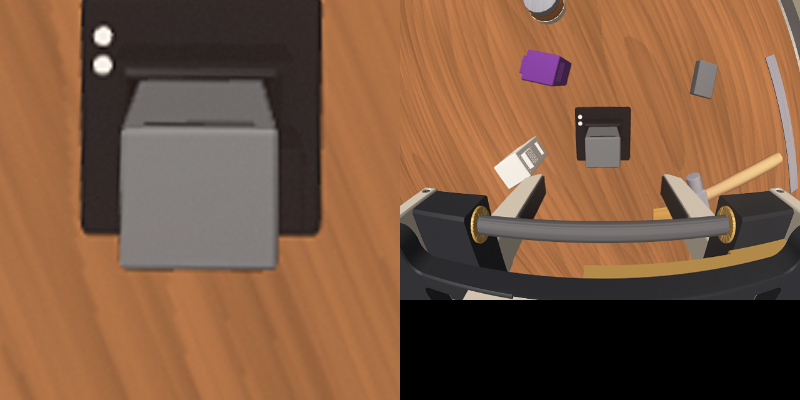

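D shows the pack top centred within half a millimetre of (0.5404, 0.180), with the left finger clear of the white look-alike. I'm descending now.

step_arm(
  commands=[
    [0,0,0.012,1,2,-30,-1],
    [0,0,0,0,0,-30,-1],
    [0,0,0,0,0,-20,-1],
    [0,0,0,0,0,0,-1],
    [0,0,0,0,0,0,-1],
  ],
)

```text
time_s: 4.77
tool_pos: [0.5416, 0.1822, 0.1097]
tcp_rot: [180.0, 0.0, 67.8]
force: [0.5, -0.2, 1.1]
gripper_width: 0.0927
grip_force: 0.0
```

step_arm(
  commands=[
    [0,0,0,0,0,-25,-1],
    [0,0,0,0,0,-20,-1],
    [0,0,0,0,0,0,-1],
  ],
)

```text
time_s: 5.02
tool_pos: [0.5412, 0.182, 0.0634]
tcp_rot: [-180.0, 0.0, 67.9]
force: [1.1, 0.2, -0.3]
gripper_width: 0.0929
grip_force: 0.0
```

step_arm(
  commands=[
    [0,0,0,0,0,0,-1],
  ],
)

```text
time_s: 5.1
tool_pos: [0.5417, 0.1825, 0.0651]
tcp_rot: [179.9, -0.0, 67.9]
force: [0.2, 0.1, -0.0]
gripper_width: 0.093
grip_force: 0.0
```

step_arm(
  commands=[
    [0,0,0,0,0,0,-1],
  ],
)

```text
time_s: 5.18
tool_pos: [0.5422, 0.1827, 0.0657]
tcp_rot: [179.9, -0.1, 67.9]
force: [0.1, 0.6, 0.4]
gripper_width: 0.0928
grip_force: 0.0
```

step_arm(
  commands=[
    [0,0,0,-1,-2.4,0,-1],
    [0,0,0,0,0,0,-0.2],
    [0,0,0,0,0,0,-0.2],
    [0,0,0,0,0,0,-0.2],
    [0,0,0,0,0,0,-0.2],
    [0,0,0,0,0,0,-0.1],
    [0,0,0,0,0,0,-0.1],
  ],
  grip_force=17,
)

```text
time_s: 5.77
tool_pos: [0.54, 0.1799, 0.0636]
tcp_rot: [-180.0, 0.0, 67.9]
force: [-0.5, -0.9, 0.5]
gripper_width: 0.0578
grip_force: 0.0
```

step_arm(
  commands=[
    [0,0,0,0,0,0,0],
    [0,0,0,0,0,0,0.05],
    [0,0,0,0,0,0,0.15],
    [0,0,0,0,0,0,0.25],
    [0,0,0,0,0,0,0.25],
    [0,0,0,0,0,0,0.25],
  ],
)

```text
time_s: 6.27
tool_pos: [0.5399, 0.18, 0.0636]
tcp_rot: [-180.0, 0.0, 67.9]
force: [0.2, -0.7, 2.8]
gripper_width: 0.0396
grip_force: 17.0
```

step_arm(
  commands=[
    [0,0,0,0,0,0,0.4],
    [0,0,0,0,0,0,0.4],
    [0,0,0,0,0,2,0.4],
    [0,0,0,0,0,2,0.4],
  ],
  grip_force=18,
)

```text
time_s: 6.6
tool_pos: [0.5394, 0.1797, 0.0671]
tcp_rot: [-179.9, 0.1, 67.9]
force: [-0.6, 0.5, -5.4]
gripper_width: 0.0398
grip_force: 18.0
```

step_arm(
  commands=[
    [0,0,0,0,0,3,0.4],
    [0,0,0,0,0,3,0.4],
    [0,0,0,0,0,3,0.4],
  ],
)

```text
time_s: 6.85
tool_pos: [0.5398, 0.1798, 0.0767]
tcp_rot: [-180.0, 0.0, 67.9]
force: [0.4, -0.2, -4.8]
gripper_width: 0.0398
grip_force: 18.0
```

step_arm(
  commands=[
    [0,0,0,0,0,6,0.4],
    [0,0,0,0,0,6,0.4],
    [0,0,0,0,0,6,0.4],
    [0,0,0,0,0,6,0.4],
    [0,0,0,0,0,8,0.4],
    [0,0,0,0,0,12,0.4],
    [0,0,0,0,0,18,0.4],
    [0,0,0,0,0,25,0.4],
    [0,0,0,0,0,20,0.4],
    [0,0,0,0,0,0,0.4],
    [0,0,0,0,0,0,0.4],
  ],
)

```text
time_s: 7.77
tool_pos: [0.5406, 0.1799, 0.185]
tcp_rot: [179.9, -0.1, 67.9]
force: [-0.0, 0.1, -0.9]
gripper_width: 0.0398
grip_force: 18.0
```

Run:
```python
from h import *
o=r.observe();print(o['tool_pos'],o['tcp_rot'],o['force'],o['gripper_width'])
w=snap('wrist');save(w,'wl')
s=snap('scene');t=snap('top')
c=lambda i,x,y,a=50,b=38:cv2.resize(i['frame'][y-b:y+b,x-a:x+a,::-1],(400,300),interpolation=2)
cv2.imwrite('pics/c5.png',np.hstack([cv2.resize(w['frame'][120:360,160:480,::-1],(400,300)),c(s,390,260)]))
```

```text
[0.54058077 0.17992648 0.18498821] [ 1.79877978e+02 -9.19600480e-02  6.78635503e+01] [-0.00228385  0.05825434 -0.85570766] 0.03980087958015903
```

View pics/c5.png

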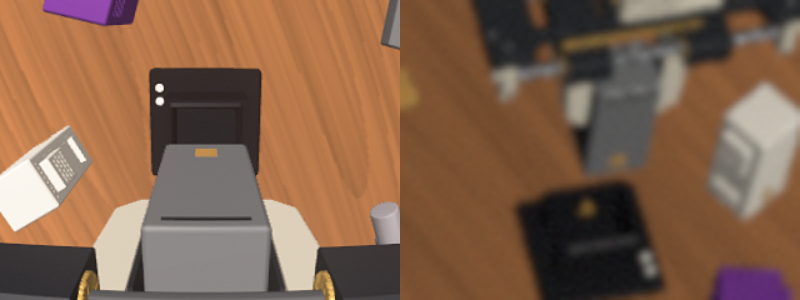

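The pack hangs straight in the gripper and the dock is empty. I'm carrying it to over the unit's bay, whose centre I estimate at (0.4913, -0.1966).

step_arm(
  commands=[
    [0,0,0,-4.1,-31.4,0,0.4],
    [0,0,0,-4.1,-31.4,0,0.4],
    [0,0,0,-4.1,-31.4,0,0.4],
    [0,0,0,-4.1,-31.4,0,0.4],
    [0,0,0,-4.1,-31.4,0,0.4],
    [0,0,0,-4.1,-31.4,0,0.4],
    [0,0,0,-4.1,-31.4,0,0.4],
    [0,0,0,-4.1,-31.4,0,0.4],
    [0,0,0,-4.1,-31.4,0,0.4],
    [0,0,0,-4.1,-31.4,0,0.4],
    [0,0,0,-4.1,-31.4,0,0.4],
    [0,0,0,-4.1,-31.4,0,0.4],
  ],
)

```text
time_s: 8.92
tool_pos: [0.4898, -0.1982, 0.1825]
tcp_rot: [-179.9, 0.0, 67.9]
force: [0.5, 0.7, -1.9]
gripper_width: 0.0403
grip_force: 18.0
```

step_arm(
  commands=[
    [0,0,0,0,0,-25,0.4],
    [0,0,0,0,0,-25,0.4],
    [0,0,0,0,0,-15,0.4],
    [0,0,0,0,0,0,0.4],
    [0,0,0,0,0,0,0.4],
  ],
)

```text
time_s: 9.33
tool_pos: [0.4901, -0.1964, 0.1175]
tcp_rot: [-179.8, 0.0, 67.9]
force: [0.1, -0.2, -1.6]
gripper_width: 0.0397
grip_force: 18.0
```

step_arm(
  commands=[
    [0,0,0,0,0,0,0.4],
  ],
)

```text
time_s: 9.42
tool_pos: [0.4911, -0.1966, 0.1188]
tcp_rot: [-180.0, -0.0, 67.9]
force: [0.5, -1.1, -1.0]
gripper_width: 0.04
grip_force: 18.0
```

Run:
```python
from h import *
w=snap('wrist');save(w,'wp')
o=r.observe();print(o['tool_pos'],o['tcp_rot'],o['force'],o['gripper_width'])
i=w['frame'][130:330,190:450,::-1]
cv2.imwrite('pics/c6.png',cv2.resize(i,(780,600),interpolation=2))
```

```text
[ 0.49133875 -0.19671107  0.11926226] [ 1.79956546e+02 -6.95650195e-03  6.79133229e+01] [ 0.61768718  0.03973347 -1.15272201] 0.039987553242371715
```

View pics/c6.png

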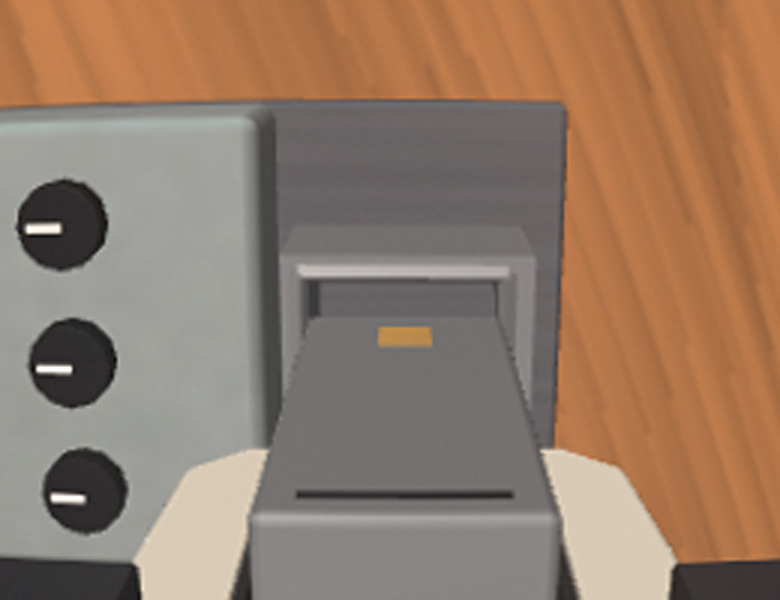

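The crop shows the bay rim's far edge at y≈265–279, with the bevel from x≈298 to 512. The pack's bottom far edge runs from (311,318) to (497,318). I'll compare the two.

Run:
```python
from h import *
import pickle
w=pickle.load(open('pics/wp.pkl','rb'));a=np.radians(-22.2);R=np.array([[np.cos(a),np.sin(a)],[-np.sin(a),np.cos(a)]])
L=lambda u,v,z:R@(onz(w,190+u/3,130+v/3,z,True)[:2]-[.4918,-.1968])*1e3
for n,u,v,z in[('outL',284,258,.048),('outR',535,258,.048),('bevL',298,266,.048),('bevR',512,266,.048),('inL',305,279,.046),('inR',502,279,.046),('packL',311,318,.0645),('packR',497,318,.0645),('ptopL',252,517,.1595),('ptopR',558,517,.1595)]:print(n,L(u,v,z).round(1))
```

```text
outL [-26.9  25. ]
outR [28.1 25.1]
bevL [-23.8  23.2]
bevR [23.  23.3]
inL [-22.5  19.8]
inR [21.1 19.9]
packL [-19.8  15.9]
packR [18.6 16. ]
ptopL [-19.6  16.3]
ptopR [18.8 16.4]
```

step_arm(
  commands=[
    [0,0,0,0.6,1.6,-8,0.4],
    [0,0,0,0,0,-6,0.4],
    [0,0,0,0,0,-2,0.4],
    [0,0,0,0,0,-2,0.4],
    [0,0,0,0,0,0,0.4],
  ],
)

```text
time_s: 9.88
tool_pos: [0.4912, -0.1952, 0.1002]
tcp_rot: [-180.0, 0.0, 67.9]
force: [0.4, -0.0, -2.6]
gripper_width: 0.0402
grip_force: 18.0
```

step_arm(
  commands=[
    [0,0,0,0,0,-1,0.4],
    [0,0,0,0,0,-1,0.4],
    [0,0,0,0,0,0,0.4],
  ],
)

```text
time_s: 10.13
tool_pos: [0.4914, -0.1953, 0.0986]
tcp_rot: [180.0, 0.0, 67.9]
force: [-0.2, 0.0, -0.3]
gripper_width: 0.0404
grip_force: 18.0
```

step_arm(
  commands=[
    [0,0,0,0,0,-1,0.4],
    [0,0,0,0,0,-1,0.4],
    [0,0,0,0,0,0,0.4],
  ],
)

```text
time_s: 10.38
tool_pos: [0.4914, -0.1953, 0.0965]
tcp_rot: [-180.0, 0.0, 67.9]
force: [0.0, -0.4, -2.5]
gripper_width: 0.0397
grip_force: 18.0
```

step_arm(
  commands=[
    [0,0,0,0,0,-2,0.4],
    [0,0,0,0,0,-2,0.4],
    [0,0,0,0,0,-2,0.4],
    [0,0,0,0,0,-2,0.4],
    [0,0,0,0,0,-2,0.4],
  ],
)

```text
time_s: 10.8
tool_pos: [0.4914, -0.1953, 0.0863]
tcp_rot: [-180.0, 0.0, 67.9]
force: [-0.2, -0.3, -1.3]
gripper_width: 0.04
grip_force: 18.0
```

step_arm(
  commands=[
    [0,0,0,0,0,-2,0.4],
    [0,0,0,0,0,-2,0.4],
    [0,0,0,0,0,-2,0.4],
    [0,0,0,0,0,-2,0.4],
  ],
)

```text
time_s: 11.13
tool_pos: [0.4918, -0.1953, 0.0787]
tcp_rot: [180.0, -0.0, 67.9]
force: [0.2, -0.7, 0.7]
gripper_width: 0.04
grip_force: 18.0
```

step_arm(
  commands=[
    [0,0,0,0,0,-2,0.4],
    [0,0,0,0,0,-2,0.4],
    [0,0,0,0,0,-2,0.4],
  ],
)

```text
time_s: 11.38
tool_pos: [0.4915, -0.1953, 0.0724]
tcp_rot: [180.0, 0.0, 67.9]
force: [-0.0, -0.2, 2.3]
gripper_width: 0.04
grip_force: 18.0
```

step_arm(
  commands=[
    [0,0,0,0,0,-2,0.4],
    [0,0,0,0,0,-2,0.4],
    [0,0,0,0,0,-2,0.4],
    [0,0,0,0,0,0,0.4],
  ],
)

```text
time_s: 11.72
tool_pos: [0.4912, -0.1952, 0.066]
tcp_rot: [-180.0, -0.0, 67.9]
force: [0.6, -1.7, -5.2]
gripper_width: 0.0397
grip_force: 18.0
```

step_arm(
  commands=[
    [0,0,0,0,0,-1,0.4],
    [0,0,0,0,0,-1,0.4],
    [0,0,0,0,0,0,0.4],
  ],
)

```text
time_s: 11.97
tool_pos: [0.4914, -0.1953, 0.0644]
tcp_rot: [-180.0, -0.0, 67.9]
force: [1.1, -0.6, -3.8]
gripper_width: 0.0401
grip_force: 18.0
```

step_arm(
  commands=[
    [0,0,0,0,0,-0.7,0.4],
    [0,0,0,0,0,0,0.4],
  ],
)

```text
time_s: 12.13
tool_pos: [0.4915, -0.1953, 0.0638]
tcp_rot: [180.0, 0.0, 67.9]
force: [0.9, -0.3, -2.6]
gripper_width: 0.0403
grip_force: 18.0
```

step_arm(
  commands=[
    [0,0,0,0,0,-0.7,0.4],
    [0,0,0,0,0,0,0.4],
  ],
)

```text
time_s: 12.3
tool_pos: [0.4915, -0.1954, 0.0635]
tcp_rot: [180.0, 0.0, 67.9]
force: [-1.7, -0.3, 3.6]
gripper_width: 0.0396
grip_force: 18.0
```

step_arm(
  commands=[
    [0,0,0,0,0,-0.7,0.4],
    [0,0,0,0,0,0,0.4],
  ],
)

```text
time_s: 12.47
tool_pos: [0.4916, -0.1954, 0.0634]
tcp_rot: [179.9, 0.0, 67.9]
force: [-1.7, 0.1, 12.2]
gripper_width: 0.0398
grip_force: 18.0
```

The pack is on the floor: +12 N, at the same height as in the dock. Releasing.

step_arm(
  commands=[
    [0,0,0,0,0,0,0],
    [0,0,0,0,0,0,-0.2],
    [0,0,0,0,0,0,-0.5],
    [0,0,0,0,0,0,-0.8],
    [0,0,0,0,0,0,-0.8],
    [0,0,0,0,0,0,-0.8],
  ],
)

```text
time_s: 12.97
tool_pos: [0.4909, -0.1951, 0.0623]
tcp_rot: [-179.9, 0.0, 67.9]
force: [-0.4, 0.8, 0.3]
gripper_width: 0.0753
grip_force: 0.0
```

step_arm(
  commands=[
    [0,0,0,0,0,10,-0.8],
    [0,0,0,0,0,20,-0.8],
    [0,0,0,0,0,30,-0.8],
    [0,0,0,0,0,40,-0.8],
    [0,0,0,0,0,30,-0.8],
    [0,0,0,-15,-35,0,-0.8],
    [0,0,0,-15,-35,0,-0.8],
    [0,0,0,0,0,0,-0.8],
    [0,0,0,0,0,0,-0.8],
  ],
)

```text
time_s: 13.72
tool_pos: [0.4599, -0.2674, 0.1931]
tcp_rot: [-180.0, 0.0, 67.6]
force: [-0.7, 0.6, -0.2]
gripper_width: 0.0837
grip_force: 0.0
```

Run:
```python
from h import *
o=r.observe();print(o['tool_pos'],o['force'],o['gripper_width'])
w=snap('wrist');u,v=map(int,proj(w,(.4913,-.196,.08)));print(u,v)
i=w['frame'][max(v-90,0):v+90,max(u-120,0):u+120,::-1];i=cv2.resize(i,None,fx=400/i.shape[1],fy=400/i.shape[1],interpolation=2)
s=snap('scene')['frame'][142:218,290:390,::-1];s=cv2.resize(s,(400,i.shape[0]),interpolation=2)
cv2.imwrite('pics/c7.png',np.hstack([i,s]))
```

```text
[ 0.45994373 -0.26742149  0.19313197] [-0.73162019  0.61221609 -0.20071256] 0.08373535845472951
326 134
```

View pics/c7.png

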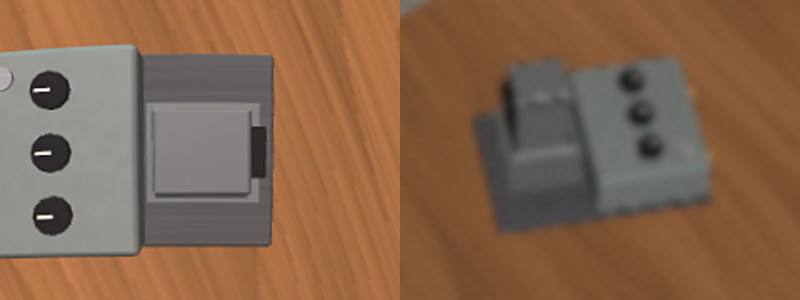

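The pack stands upright in the bay with its button at crop (258,152), about 7 mm proud. That means the tab is fully out and latched, so I'm handing in.

```bash
python3 -c "
from plant import r
print(r.sign_off())"
```

```text
the job is handed in; nothing more can be done
None
```

The pack is out of the dock and fully home in the engraver's bay. In the last image the tab is fully sprung out on the window side and the gripper is clear. I handed the job in at about 14 s; no verdict came back.

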